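# Lift the quadrant tray into the dryer's air stream and hold it

## Task

Pick the one short quadrant (half-arch) impression tray out of the bin of trays and lay it trough-up in the middle of the lowered lift plate beside the dryer, lengthwise along the plate, and let go of it. Then swing the sprung cam lever up until the plate is at its highest point, which is with the lever standing straight up, and finish while still holding the lever there, with nothing but the plate carrying the tray. Leave the other trays in the bin, and do not disturb the glass dish and the bite block.

Things in the scene. Friction and masses are not known exactly. Their poses are not given: they have to be found in the camera images.
- quadrant_tray: The tray to dry: yellow half-arch trough, the only one in the bin that is no horseshoe. Trough 74 mm long (own x), 28 wide (y), 17 high; walls 2.5, straight and parallel from x = -36 to +17, then the end bends 18 deg to +y. Flat handle 14 wide, 4 thick, 10 to 14 above the underside, reaches x = +62. Origin: centre of the trough's underside, z up. About 30 g; grip across the 28 mm at the origin.
- arch_tray_a: Full-arch yellow plastic tray in the bin (stays there): horseshoe trough 62 mm wide (own y), 80 mm long with its handle to +x, 17 mm high. Origin: centre of its underside, z up.
- arch_tray_b: Full-arch perforated chrome tray in the bin (stays there), same size and origin as arch_tray_a.
- arch_tray_c: A second full-arch perforated chrome tray in the bin (stays there), same size and origin.
- bin: Grey open bin, fixed, 280 x 280 mm outside, 42 mm high, walls and floor 4 mm. Origin: centre of its underside. The trays lie upright on its floor, not overlapping, each turned any way, in any quarter of it.
- station: Fixed unit, yawed up to 15 deg. Origin: on the worktop, below the plate's centre when it is highest; own x points away from the robot at yaw 0. Base 170 x 170 x 12 mm. On its -y side stands the dryer, a white box 260 (x) x 210 (y), 185 high, louvred face at own y = -150, big black ridged knob on top (to 219 mm). The cam lever is on the +y side of the plate.
- lift_plate: Perforated steel lift plate, 124 mm (own x) by 94 mm (own y), 5 mm thick, with a lip round its edge 4 mm above the surface (inside 118 x 88 mm). Stays level, axes parallel to the station's. It rides on two eccentric cams turned by the lever: as they turn it rises 20 mm and shifts 18 mm towards station +x. A light push down does not move it. Its origin is hidden below it: use plate_centre.
- plate_centre (a point): Centre of the lift plate's upper surface; axes parallel to the station's. 82 mm above the worktop with the lever at rest, 102 mm when highest; moves with the plate.
- cam_lever: Flat steel lever arm (8 x 14 mm) with its black handle. Own z points from the turning axis to the handle. At rest it lies towards the robot (station -x) on its stop, z axis 97 deg (1.7 rad) from upright; the handle swings up and over towards station +x. Plate is highest with z straight up, sinks past that; stop 0.6 rad past upright. A spring and weight pull it back to rest when let go, 2 to 3.5 N at the handle.
- handle (a point): Middle of the handle: black round bar 12 mm in diameter, 60 long, parallel to station y, sticking out to +y from the end of the lever arm (arm's near side 36 mm from this point). 41 mm above the worktop at rest, 165 with the lever upright. It is fixed to the lever, so gripped from above across its 12 mm it must turn between the fingers as the lever swings: grip lightly, about 8 N.
- cam_axis (a point): Point on the lever's horizontal turning axis (parallel to the station's y), 55 mm above the worktop, level along the axis with the middle of the handle. The middle of the handle moves on a circle of radius 110 mm about this point, in the station's x-z plane.
- petri_dish: Glass dish, bystander, 90 mm diameter, 16 mm high. Origin: centre of its underside.
- bite_block: Blue bite block, bystander, 42 x 24 x 21 mm. Origin: centre of its underside.
There are look-alikes about, which are no part of the job. Leave any green or orange look-alike of the arch_tray_b alone.

How it is judged:
By the outcome, as a careful person would: the job done as asked, in the order asked, and still so for the second after the job is handed in, while the arm keeps its last pose, push and grip.
It also fails if it takes over 58 s, if anything falls off the work surface, if the arm or the gripper's body presses on something with over 40 N, if the wrist force passes 120 N, or if a joint passes its speed limit or range.

## Robot

A 6-joint arm with a two-finger parallel gripper is mounted at the origin on the work surface. World frame = base frame: x ahead of the robot, y to its left, z up, the work surface at z = 0. Lengths are in m, angles in rad, forces in N, time in s.
With the tool pointing down it reaches from about 0.35 to 0.975 m from the base axis. Payload 7.1 kg.
Tool frame: the origin (TCP) lies on the centre line of the jaws, within the pads' length; the fingertips stand 17 mm ahead of it and the grasp point (between the pads) lies 2 mm behind it; x points along the fingers, y is the direction in which the jaws open and shut, and the axes are right-handed (so a half turn about x gives the same grasp; the last joint's range is limited). The gripper opens to 88 mm and grips with 3 to 60 N. Pads are 20 mm wide; open, the fingers measure 115 mm over their backs; the gripper's body (75 mm by 178 mm) begins 61 mm behind the grasp point.
Start: joints at [1.286, 0.423, 1.63, -0, 1.089, -0.019], TCP at [0.164, 0.603, 0.24] pointing down, gripper open.
Joint ranges: [-3, 3], [-0.9, 2.11], [0.09, 2.58], [-1.31, 4.45], [0.11, 2.69], [-2.54, 2.54]. Speed limits (rad/s): [2.39, 2.39, 3.01, 3.14, 3.14, 3.14].

## Interface

Orientations are given as a unit quaternion [x, y, z, w].
In Python, from rig import robot gives the robot as it stands.
- The arm moves only by the shell command python3 -m inch 'ROWS'. ROWS is JSON, a list of rows, each a list of 3 entries, a list of its own where there are three numbers: the shift along the world's x, y, z in cm, then the turn, a rotation vector about the world's x, y, z in rad, then the gripper's target within -1 to 1 (fully open at 1, half-way at 0, shut at -1). A call has 1 to 20 rows; each row shifts and turns the commanded pose from where the row before left it; what a row does not reach is not made up. A row lasts 1/8 s, in which the tool goes at most 62.5 mm and 10.7 degrees, less where a joint would pass 70% of its speed; a pose out of reach is approached as far as the arm can. A call is refused whole if a number of a shift passes 6.25 or a number of a turn 0.188, either way. A call with a gripper value outside its range is refused whole. The fingers move at their own pace and stop on an object; the grip force is fixed at half the most. Time passes only in rows, so rows that do not move let the fingers close. It gives the time, the measured TCP pose, the force and the opening at its end, in the units of the state.
- robot.state(): the state, without advancing time (a new reading comes with each control period).
- robot.grab_frame(name): name is "side" or "top"; returns a dict with "image" (400x640x3 uint8, red, green, blue), "fov_y" (degrees; the focal length in pixels is half the picture's height over the tangent of half this angle, whatever the lens; pixels are square), "cx", "cy" (the principal point, pixels), "k1" (the pictures are not rectified: a ray, as slopes to the right and down, at radius r is drawn at 1 + k1 r^2 times it, then the intrinsics apply), "xyz" and "rotation" of the camera in the world. Camera axes: x right, y down, z forward; pixel columns grow to the right and rows downward; lengths in m; the calibration is good to about 2 mm. A picture is of the moment at which its call begins. There is no depth.
- robot.finish_job(): hands the job in, once; it reports no verdict.
The state is a dict: "t": time; "q": joint angles; "qvel": joint speeds; "joint_torque": joint torques, N m; "position": TCP position; "orientation": TCP orientation; "wrist_force": force on the tool from outside, world axes, zero at the start; "wrist_torque": the same for the moment, N m; "opening": finger opening in m.
Only numpy, scipy, OpenCV 4.12 (cv2) and the standard library are available. Lean on these libraries where they do the work, as an engineer would, in place of code of your own. Each camera call takes 0.05 s, during which the arm holds its last target.

## Working session

There is one attempt and no reset: what is moved stays moved. The work goes in short steps, Python scripts to look and compute and a shell command to move; the robot and the scene stay as the last step left them, time stands still between calls to the robot, and variables do not carry over. Pictures are saved under pics/ and viewed, and the job is handed in when it is done.

```bash
mkdir -p pics; ls
cat > h.py <<'E'
import numpy as np, cv2
from rig import robot
def grab(name):
    f=robot.grab_frame(name); return f
def save(f,p): cv2.imwrite(p,cv2.cvtColor(f["image"],cv2.COLOR_RGB2BGR))
def K(f):
    h=f["image"].shape[0]; fl=h/2/np.tan(np.radians(f["fov_y"])/2); return fl
def ray(f,u,v):
    fl=K(f); d=np.array([(u-f["cx"])/fl,(v-f["cy"])/fl]); s=d.copy()
    for _ in range(30): s=d/(1+f["k1"]*(s@s))
    R=np.array(f["rotation"]); return np.array(f["xyz"]),R@np.array([s[0],s[1],1])
def onz(f,u,v,z):
    o,d=ray(f,u,v); return o+d*(z-o[2])/d[2]
def proj(f,P):
    R=np.array(f["rotation"]); c=R.T@(np.array(P)-np.array(f["xyz"])); s=c[:2]/c[2]; s=s*(1+f["k1"]*(s@s)); return s*K(f)+np.array([f["cx"],f["cy"]])
def tri(f,a,g,b):
    o1,d1=ray(f,*a);o2,d2=ray(g,*b)
    A=np.stack([d1,-d2],1); t=np.linalg.lstsq(A,o2-o1,rcond=None)[0]
    p,q=o1+d1*t[0],o2+d2*t[1]; return (p+q)/2,np.linalg.norm(p-q)
E
python3 - <<'E'
from h import *
import pickle
for n in("side","top"):
    f=grab(n); save(f,f"pics/{n}0.png"); pickle.dump(f,open(f"{n}0.pkl","wb"))
    print(n,{k:v for k,v in f.items() if k!="image"})
print(robot.state())
E
```

```text
pics
side {'fov_y': 57.93662164737876, 'cx': 315.675478414153, 'cy': 200.93473054419073, 'k1': -0.05592259226696247, 'xyz': array([ 0.0906529 , -0.39386654,  0.77673143]), 'rotation': array([ 0.85981209, -0.35734861,  0.13209365, -0.33996531])}
top {'fov_y': 45.61264237449134, 'cx': 323.85459539951245, 'cy': 199.62706132864707, 'k1': -0.05835808414233803, 'xyz': array([0.40119134, 0.08649941, 1.35512531]), 'rotation': array([ 0.70983508, -0.70218655,  0.04641536, -0.03022956])}
{'t': 0.1, 'q': array([ 1.28599368e+00,  4.23750129e-01,  1.63059053e+00, -1.21151689e-05,
        1.08856454e+00, -1.89879164e-02]), 'qvel': array([-1.72709593e-03, -9.40293482e-04, -5.15291985e-04,  1.65939082e-04,
        4.28592038e-04, -3.09039576e-05]), 'joint_torque': array([-4.65758894e-04, -5.45615137e+01, -2.74326307e+01,  6.44272752e-02,
        1.88023865e-02,  7.86480854e-06]), 'position': array([0.16402685, 0.60261741, 0.23899738]), 'orientation': array([ 0.09324198,  0.70093725, -0.09416055,  0.70080432]), 'wrist_force': array([ 0.7503972 ,  0.06518821, -0.4520038 ]), 'wrist_torque': array([ 0.00542154,  0.00068926, -0.01043759]), 'opening': 0.08781717306511712}
```

Rotation is a quaternion.

```bash
sed -i 's/R=np.array(f\["rotation"\])/R=Rot.from_quat(f["rotation"]).as_matrix()/; 1a from scipy.spatial.transform import Rotation as Rot' h.py; python3 -c "
from h import *
import pickle
f=pickle.load(open('top0.pkl','rb'));print(proj(f,onz(f,100,50,0)),onz(f,320,200,0),proj(f,[.164,.603,.24]))"
```

```text
[100.  50.] [0.54771422 0.06717539 0.        ] [ 87.11138931 351.784132  ]
```

View pics/top0.png

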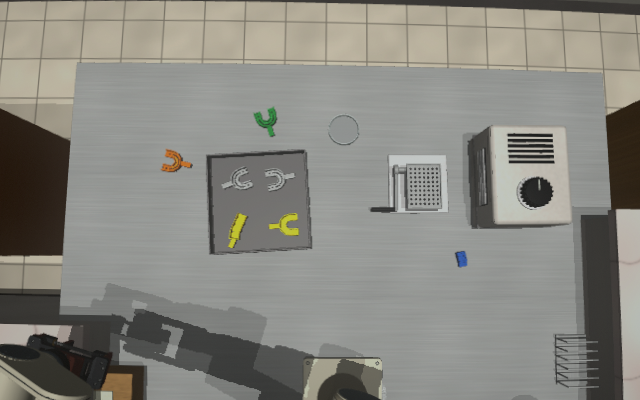

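View pics/side0.png

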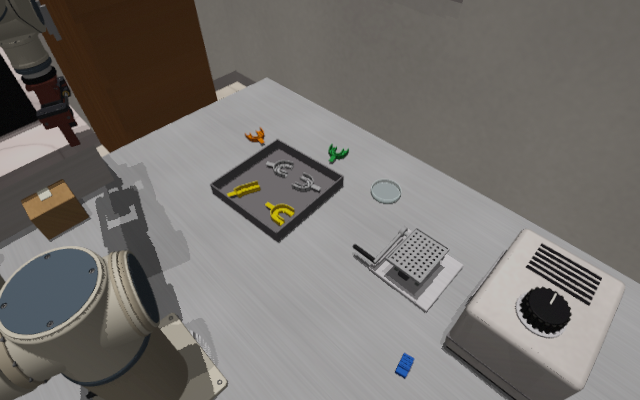

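Top view: the bin has chrome horseshoes at about (238,179) and (279,179), a yellow horseshoe at (287,225) and a yellow straight trough with a tab at (237,231). The trough at (237,231) is the only one that is not a horseshoe, so it fits. I'll confirm it in a crop.

```bash
python3 -c "
from h import *
import pickle
f=pickle.load(open('top0.pkl','rb'));im=f['image'][:,:,::-1]
a=cv2.resize(im[205:255,205:265],None,fx=8,fy=8,interpolation=cv2.INTER_CUBIC)
b=cv2.resize(im[145:225,365:455],None,fx=5,fy=5,interpolation=cv2.INTER_CUBIC)
b=b[:400,:]
cv2.imwrite('pics/crop1.png',a);cv2.imwrite('pics/crop2.png',b)
g=pickle.load(open('side0.pkl','rb'));im2=g['image'][:,:,::-1]
cv2.imwrite('pics/crop3.png',cv2.resize(im2[220:315,345:475],None,fx=6,fy=6,interpolation=cv2.INTER_CUBIC))
"
```

```text
(no output)
```

View pics/crop1.png

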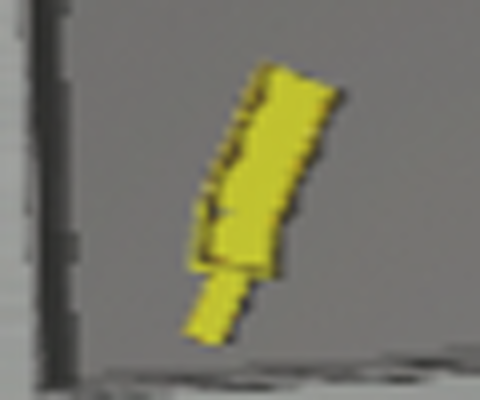

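View pics/crop2.png

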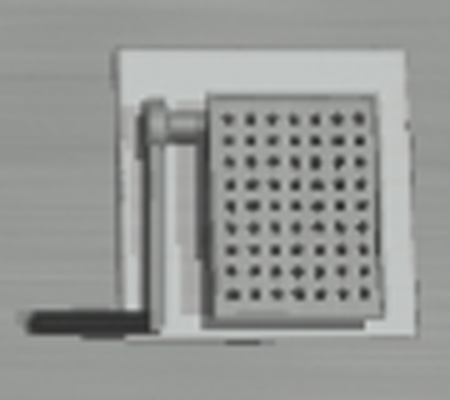

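View pics/crop3.png

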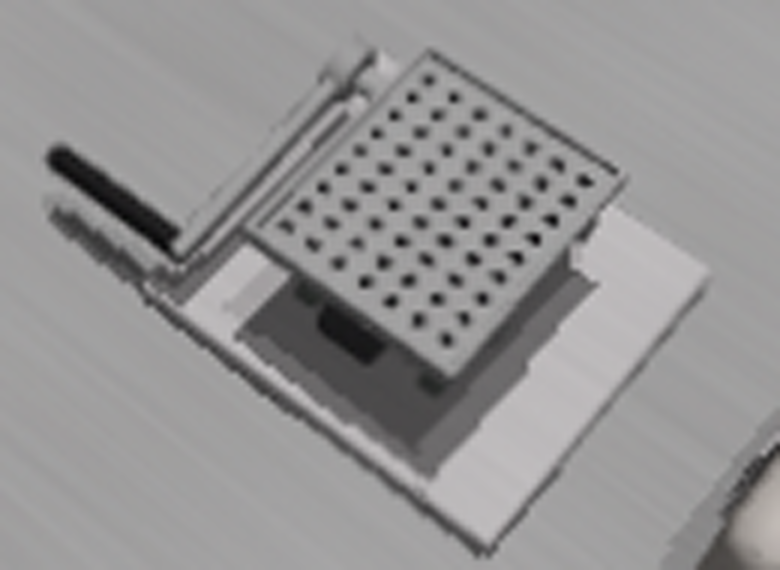

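The crop confirms the quadrant tray: straight trough, bent end and handle towards the robot. Next I'll measure the tray, plate and handle.

```bash
cat > m.py <<'E'
from h import *
import pickle
f=pickle.load(open('top0.pkl','rb'));g=pickle.load(open('side0.pkl','rb'))
c2=lambda u,v:(365+u/5-.4,145+v/5-.4); c3=lambda u,v:(345+u/6-.42,220+v/6-.42)
T=[(207,97),(377,95),(383,317),(207,320)];S=[(430,50),(628,180),(450,378),(245,232)]
P=[]
for a,b in zip(T,S):
    p,e=tri(f,c2(*a),g,c3(*b)); P.append(p); print('tri',p.round(4),round(e,4),'z086 top',onz(f,*c2(*a),.086).round(4),'side',onz(g,*c3(*b),.086).round(4))
for nm,cam,c in(('top',f,[c2(*t) for t in T]),('side',g,[c3(*t) for t in S])):
    q=np.array([onz(cam,*t,.086) for t in c])[:,:2]; 
    print(nm,'ctr',q.mean(0),'yaw',np.degrees([np.arctan2(*(q[0]-q[3])[::-1]),np.arctan2(*(q[1]-q[2])[::-1])]),'len',np.linalg.norm(q[0]-q[3]),np.linalg.norm(q[0]-q[1]))
print('handle outer/inner',tri(f,c2(30,322),g,c3(58,158)),tri(f,c2(150,320),g,c3(172,240)))
for nm,cam,box in(('top',f,(205,265,205,255)),('side',g,(222,264,175,203))):
    im=cam['image'];hsv=cv2.cvtColor(im,cv2.COLOR_RGB2HSV);m=((hsv[...,0]>15)&(hsv[...,0]<40)&(hsv[...,1]>120)&(hsv[...,2]>50))
    v,u=np.nonzero(m);k=(u>=box[0])&(u<box[1])&(v>=box[2])&(v<box[3]);u,v=u[k],v[k]
    q=np.array([onz(cam,a,b,.021)[:2] for a,b in zip(u,v)])
    r=cv2.minAreaRect(q.astype(np.float32)*1000);print(nm,len(q),r,cv2.boxPoints(r).round(1).tolist())
    pickle.dump(q,open(f'q_{nm}.pkl','wb'))
E
python3 m.py
```

```text
tri [ 0.6425 -0.1678  0.0816] 0.0055 z086 top [ 0.6399 -0.1648  0.086 ] side [ 0.6413 -0.171   0.086 ]
tri [ 0.6443 -0.261   0.0811] 0.0028 z086 top [ 0.6425 -0.2585  0.086 ] side [ 0.6415 -0.2629  0.086 ]
tri [ 0.5218 -0.2615  0.0829] 0.0026 z086 top [ 0.5206 -0.2596  0.086 ] side [ 0.5209 -0.263   0.086 ]
tri [ 0.5208 -0.1673  0.079 ] 0.0063 z086 top [ 0.5179 -0.1636  0.086 ] side [ 0.519  -0.1715  0.086 ]
top ctr [ 0.58020808 -0.21164159] yaw [-0.56119975  0.51860621] len 0.1219628472968402 0.0937884555990075
side ctr [ 0.58066961 -0.21711759] yaw [0.25465499 0.05509814] len 0.12231997614748938 0.091938303918725
handle outer/inner (array([ 0.52219087, -0.07562679,  0.03643953]), np.float64(0.005293912729467635)) (array([ 0.52128706, -0.13975527,  0.04460137]), np.float64(0.00017959066380646884))
top 315 ((457.44378662109375, 302.84027099609375), (30.40310287475586, 97.6421127319336), 70.58279418945312) [[406.29998779296875, 304.70001220703125], [498.3999938964844, 272.29998779296875], [508.5, 300.8999938964844], [416.5, 333.3999938964844]]
side 290 ((457.2703857421875, 295.15631103515625), (46.00823974609375, 97.6907958984375), 72.9738540649414) [[403.79998779296875, 287.5], [497.20001220703125, 258.8999938964844], [510.70001220703125, 302.79998779296875], [417.29998779296875, 331.5]]
```

Run:
```python
from h import *
import pickle
f=pickle.load(open('top0.pkl','rb'))
im=cv2.resize(f['image'][205:255,205:265],None,fx=8,fy=8,interpolation=cv2.INTER_CUBIC)
hsv=cv2.cvtColor(im,cv2.COLOR_RGB2HSV);m=((hsv[...,0]>12)&(hsv[...,0]<40)&(hsv[...,1]>130)&(hsv[...,2]>60)).astype(np.uint8)
L=[];R=[]
for v in range(65,345,12):
    u=np.nonzero(m[v])[0]
    if len(u)==0: continue
    a=onz(f,205+u[0]/8-.44,205+v/8-.44,.021);b=onz(f,205+u[-1]/8-.44,205+v/8-.44,.021)
    print(v,u[0],u[-1],(a[:2]*1000).round(1),(b[:2]*1000).round(1))
    if 110<=v<=200:L.append(a);R.append(b)
for E in(L,R):
    E=np.array(E);p=np.polyfit(E[:,0],E[:,1],1);print('slope',p,np.degrees(np.arctan(p[0])))
```

```text
77 255 301 [502.6 301.6] [502.8 285.5]
89 249 331 [498.3 303.6] [498.7 274.8]
101 245 334 [494.1 304.9] [494.5 273.7]
113 239 327 [489.9 306.8] [490.2 276. ]
125 238 322 [485.6 307.1] [486.  277.7]
137 231 317 [481.4 309.4] [481.8 279.3]
149 224 314 [477.2 311.7] [477.5 280.2]
161 219 307 [472.9 313.4] [473.3 282.6]
173 213 301 [468.7 315.3] [469.1 284.6]
185 210 295 [464.5 316.3] [464.9 286.5]
197 207 290 [460.3 317.2] [460.6 288.2]
209 199 287 [456.1 319.9] [456.4 289.1]
221 200 280 [451.9 319.4] [452.2 291.4]
233 198 277 [447.7 320. ] [448.  292.4]
245 196 276 [443.5 320.5] [443.8 292.6]
257 194 274 [439.3 321.1] [439.6 293.2]
269 194 274 [435.1 321. ] [435.5 293.1]
281 208 251 [431. 316.] [431.2 301. ]
293 203 245 [426.8 317.6] [427. 303.]
305 198 239 [422.6 319.2] [422.8 304.9]
317 191 234 [418.4 321.6] [418.6 306.6]
329 186 229 [414.2 323.2] [414.4 308.2]
341 201 222 [410.1 317.8] [410.2 310.5]
slope [-0.38843246  0.49668441] -21.227785901128158
slope [-0.41600144  0.47965739] -22.587380736608473
```

Run:
```python
from h import *
import pickle
f=pickle.load(open('top0.pkl','rb'));g=pickle.load(open('side0.pkl','rb'))
s=robot.state();R=Rot.from_quat(s['orientation']).as_matrix();print(R.round(3));print('jaw yaw',np.degrees(np.arctan2(R[1,1],R[0,1])))
# bin rim (outer top corners)
for p in[(206,155),(304,150),(312,248),(211,254)]: print('rim',onz(f,*p,.042).round(3))
for p in[(213,210),(215,248)]: print('floor',onz(f,*p,.004).round(3))
```

```text
[[-0.     0.263  0.965]
 [-0.001  0.965 -0.263]
 [-1.    -0.001 -0.   ]]
jaw yaw 74.77026081224305
rim [0.666 0.389 0.042]
rim [0.684 0.114 0.042]
rim [0.41  0.088 0.042]
rim [0.391 0.365 0.042]
floor [0.515 0.371 0.004]
floor [0.407 0.362 0.004]
```

```bash
python3 -m inch '[[[3.8,-3.8,0],[0,0,-0.04],0.2],[[3.8,-3.8,0],[0,0,-0.04],0.2],[[3.8,-3.8,0],[0,0,-0.037],0.2],[[3.8,-3.8,0],[0,0,0],0.2],[[3.8,-3.8,0],[0,0,0],0.2],[[3.8,-3.8,-2],[0,0,0],0.2],[[3.8,-3.8,-4],[0,0,0],0.2],[[3.8,-3.8,-4],[0,0,0],0.2],[[0,0,0],[0,0,0],0.2],[[0,0,0],[0,0,0],0.2]]'
python3 - <<'E'
from h import *
im=[]
for n in("side","top"):
    f=grab(n);P=robot.state()['position'];p=proj(f,P+[0,0,-.017]).astype(int);print(n,proj(f,P),p)
    c=f['image'][max(0,p[1]-50):p[1]+50,max(0,p[0]-60):p[0]+60].copy();im.append(cv2.resize(c,(600,500)) if n=='x' else cv2.resize(c,(400,333)))
    save(f,f'pics/{n}1.png')
cv2.imwrite('pics/c1.png',np.hstack(im)[:,:,::-1])
print(robot.state()['position'],robot.state()['opening'])
E
```

```text
t: 1.35
position: [0.463, 0.3042, 0.145]
orientation: [0.135, 0.694, -0.135, 0.694]
wrist_force: [-0.5, -0.3, 0.3]
opening: 0.0529
side [235.69879092 154.88616426] [236 159]
top [226.74752155 225.93224901] [227 226]
[0.46290054 0.30519766 0.1458907 ] 0.05271631114909258
```

View pics/c1.png

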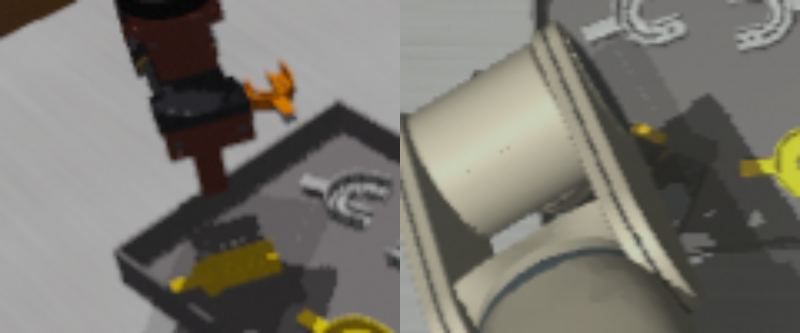

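Run:
```python
from h import *
import pickle
g=pickle.load(open('side0.pkl','rb'))
P=np.array([.4632,.3048,.1455-.017]);j=np.array([np.cos(1.188),np.sin(1.188),0]);w=np.array([-j[1],j[0],0])
for d in(.0264,.041):
  print([((proj(g,P-j*d+w*s)-[236-60,159-50])*3.333).round(0).tolist() for s in(-.01,.01)])
im=cv2.imread('pics/side1.png')[120:190,200:280];cv2.imwrite('pics/c2.png',cv2.resize(im,None,fx=8,fy=8,interpolation=cv2.INTER_CUBIC))
```

```text
[[223.0, 185.0], [199.0, 191.0]]
[[227.0, 196.0], [203.0, 203.0]]
```

View pics/c2.png

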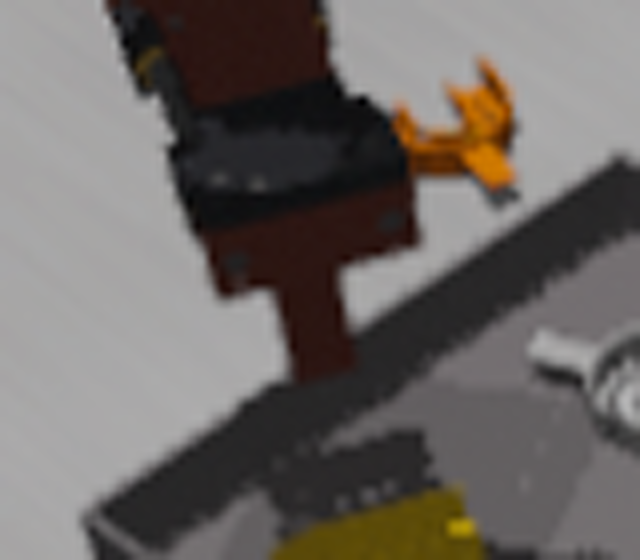

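```bash
python3 -m inch '[[[0,0,0],[0,0,0],0.2]]'
python3 - <<'E'
from h import *
import pickle
g=pickle.load(open('side0.pkl','rb'))
im=g['image'][165:210,215:275][:,:,::-1];cv2.imwrite('pics/c3.png',cv2.resize(im,None,fx=12,fy=12,interpolation=cv2.INTER_CUBIC))
o=np.array([.468,.300,.004]);y=np.radians(158.1);x=np.array([np.cos(y),np.sin(y),0]);yy=np.array([-x[1],x[0],0])
for a,b,z in[(-37,14,17),(-37,-14,17),(62,7,14),(62,-7,14),(-37,-14,0)]:
  print((a,b,z),((proj(g,o+(a*x+b*yy)/1000+[0,0,z/1000])-[215,165]+.5)*12).round(0))
E
```

```text
t: 1.58
position: [0.4628, 0.3053, 0.146]
orientation: [0.134, 0.694, -0.133, 0.695]
wrist_force: [-0.0, -0.3, -0.1]
opening: 0.0526
(-37, 14, 17) [530. 265.]
(-37, -14, 17) [498. 193.]
(62, 7, 14) [135. 371.]
(62, -7, 14) [122. 334.]
(-37, -14, 0) [508. 241.]
```

View pics/c3.png

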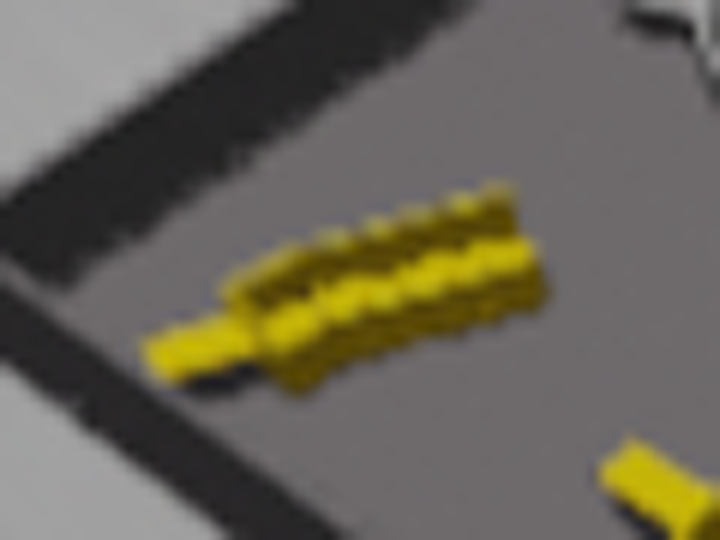

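```bash
python3 -m inch '[[[0.6,-0.85,-2],[0,0,0],0.2],[[0,0,-2],[0,0,0],0.2],[[0,0,-2],[0,0,0],0.2],[[0,0,-1.5],[0,0,0],0.2],[[0,0,0],[0,0,0],0.2],[[0,0,0],[0,0,0],0.2]]'
python3 - <<'E'
from h import *
f=grab('side');save(f,'pics/side2.png')
im=f['image'][140:210,205:285][:,:,::-1];cv2.imwrite('pics/c4.png',cv2.resize(im,None,fx=8,fy=8,interpolation=cv2.INTER_CUBIC))
E
```

```text
t: 2.33
position: [0.4693, 0.2961, 0.0707]
orientation: [0.135, 0.694, -0.134, 0.694]
wrist_force: [0.4, 0.0, 0.4]
opening: 0.0528
```

View pics/c4.png

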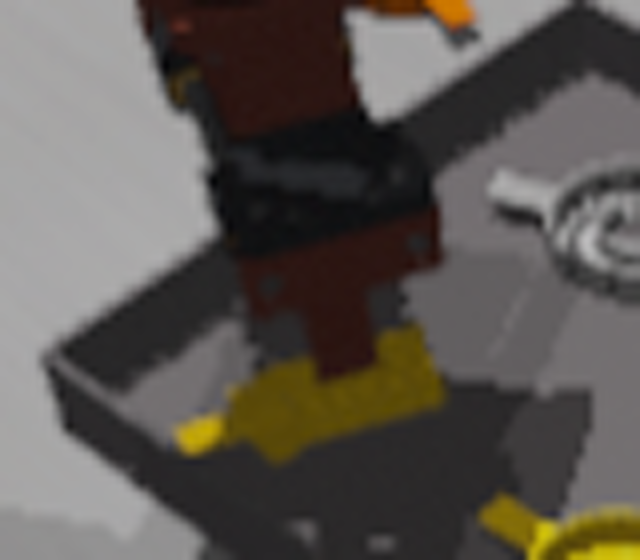

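The near finger hangs over the trough at crop (345,370), about mid-length, and both jaws look set to straddle it. Descending.

```bash
python3 -m inch '[[[0,0,-1.6],[0,0,0],0.2],[[0,0,-1.6],[0,0,0],0.2],[[0,0,-1.4],[0,0,0],0.2],[[0,0,0],[0,0,0],0.2],[[0,0,0],[0,0,0],0.2]]'
python3 - <<'E'
from h import *
f=grab('side');save(f,'pics/side3.png')
im=f['image'][150:210,205:285][:,:,::-1];cv2.imwrite('pics/c5.png',cv2.resize(im,None,fx=8,fy=8,interpolation=cv2.INTER_CUBIC))
E
```

```text
t: 3.0
position: [0.4689, 0.2955, 0.0235]
orientation: [0.134, 0.694, -0.135, 0.694]
wrist_force: [0.1, -0.2, 1.2]
opening: 0.0525
```

View pics/c5.png

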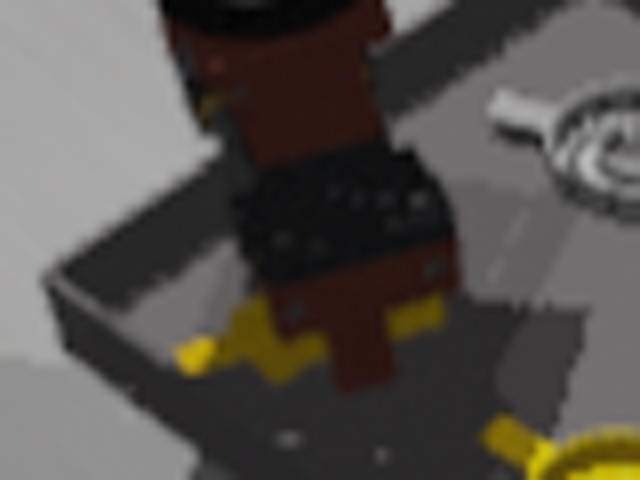

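The near finger is down outside the near wall, with its tip at (365,385). Closing.

```bash
python3 -m inch '[[[0,0,0],[0,0,0],-0.2],[[0,0,0],[0,0,0],-0.5],[[0,0,0],[0,0,0],-1],[[0,0,0],[0,0,0],-1],[[0,0,0],[0,0,0],-1],[[0,0,0],[0,0,0],-1]]'; python3 -m inch '[[[0,0,1],[0,0,0],-1],[[0,0,2],[0,0,0],-1],[[0,0,3],[0,0,0],-1],[[0,0,3],[0,0,0],-1],[[0,0,3],[0,0,0],-1],[[0,0,0],[0,0,0],-1],[[0,0,0],[0,0,0],-1]]'
python3 - <<'E'
from h import *
f=grab('side');save(f,'pics/side4.png')
im=f['image'][110:200,190:290][:,:,::-1];cv2.imwrite('pics/c6.png',cv2.resize(im,None,fx=6,fy=6,interpolation=cv2.INTER_CUBIC))
E
```

```text
t: 3.8
position: [0.4692, 0.2957, 0.0243]
orientation: [0.135, 0.694, -0.134, 0.694]
wrist_force: [-1.1, 0.1, 3.8]
opening: 0.0275
t: 4.68
position: [0.4688, 0.2955, 0.1443]
orientation: [0.135, 0.694, -0.134, 0.694]
wrist_force: [-1.0, 0.5, -1.1]
opening: 0.0275
```

View pics/c6.png

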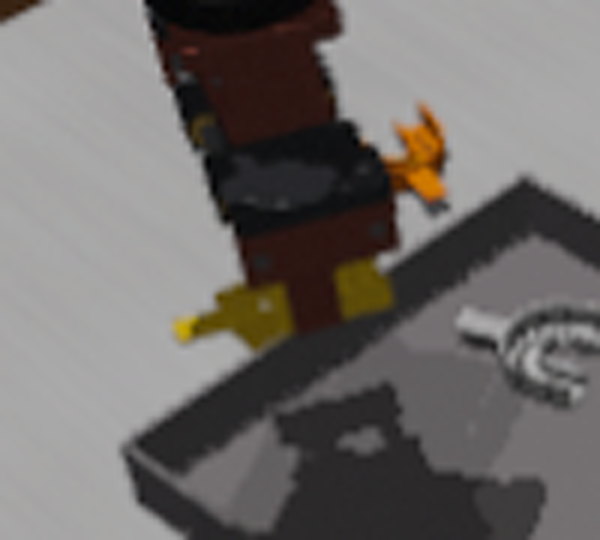

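The tray is held at 27.5 mm opening and hanging level. Carrying it to the plate.

```bash
python3 -m inch '[[[0.5,-2,1],[0,0,0.03],-1],[[1,-3.5,1],[0,0,0.032],-1],[[1,-3.5,1],[0,0,0.032],-1],[[1,-3.5,0],[0,0,0.032],-1],[[1,-3.5,0],[0,0,0.032],-1],[[1,-3.5,0],[0,0,0.032],-1],[[1,-3.5,0],[0,0,0.032],-1],[[1,-3.5,0],[0,0,0.032],-1],[[1,-3.5,0],[0,0,0.032],-1],[[0.7,-3.5,0],[0,0,0.032],-1],[[0.7,-3.5,0],[0,0,0.032],-1],[[0.65,-3.5,0],[0,0,0.032],-1],[[0.6,-3.5,0],[0,0,0],-1],[[0,-3.5,0],[0,0,0],-1],[[0,-2.5,0],[0,0,0],-1],[[0,-1,0],[0,0,0],-1],[[0,0,0],[0,0,0],-1],[[0,0,0],[0,0,0],-1]]'
python3 - <<'E'
from h import *
s=robot.state();R=Rot.from_quat(s['orientation']).as_matrix();print('jaw yaw',np.degrees(np.arctan2(R[1,1],R[0,1])),R[:,0])
for n in('side','top'):
    f=grab(n);save(f,f'pics/{n}5.png');P=robot.state()['position'];print(n,P,proj(f,P),proj(f,[.5805,-.215,.082]))
E
```

```text
t: 6.98
position: [0.5803, -0.2134, 0.1737]
orientation: [0.0, 0.707, 0.0, 0.707]
wrist_force: [-0.5, -0.2, -0.9]
opening: 0.0278
jaw yaw 89.98694758021098 [-8.04698916e-04  5.40891986e-04 -9.99999530e-01]
side [ 0.58044308 -0.21331763  0.17380194] [424.22230124 229.11638963] [416.63433698 254.25594941]
top [ 0.58056145 -0.21334671  0.17396892] [432.02836752 181.05185136] [424.23169139 186.04043833]
```

View pics/side5.png

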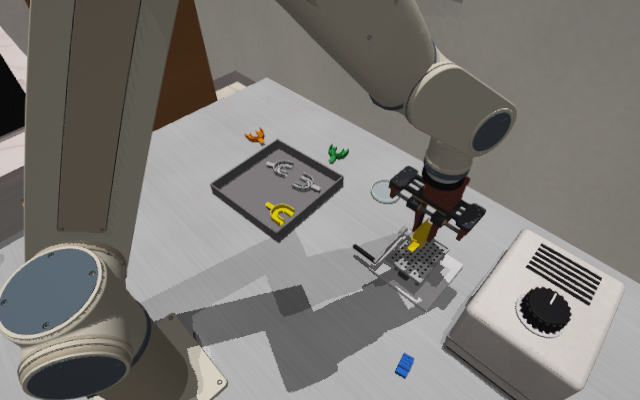

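View pics/top5.png

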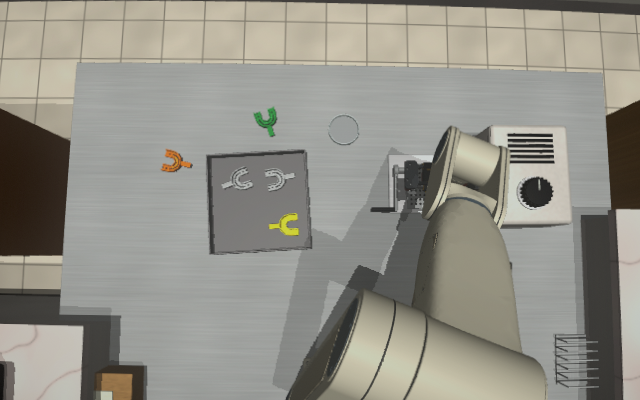

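The tray is over the plate at about (420,237) in the side view; the top view is blocked by the arm. Lowering it to hover.

```bash
python3 -m inch '[[[0,-0.15,-2],[0,0,0],-1],[[0,0,-2],[0,0,0],-1],[[0,0,-1.5],[0,0,0],-1],[[0,0,0],[0,0,0],-1],[[0,0,0],[0,0,0],-1]]'
python3 - <<'E'
from h import *
f=grab('side');save(f,'pics/side6.png');P=robot.state()['position']
print(P)
im=f['image'][200:300,350:480][:,:,::-1];cv2.imwrite('pics/c7.png',cv2.resize(im,None,fx=6,fy=6,interpolation=cv2.INTER_CUBIC))
o=P+[0,0,-.0203]
for a,b,z in[(37,-14,17),(37,14,17),(37,-14,0),(-37,-14,17),(-37,-14,0),(-62,-4-7,14),(-62,-4+7,14)]:
  print((a,b,z),((proj(f,o+np.array([a,b,z])/1000)-[350,200]+.5)*6).round(0))
E
```

```text
t: 7.7
position: [0.5807, -0.216, 0.119]
orientation: [0.0, 0.707, -0.0, 0.707]
wrist_force: [0.5, 0.5, -0.1]
opening: 0.0276
[ 0.58095896 -0.21605967  0.11945146]
(37, -14, 17) [510. 241.]
(37, 14, 17) [448. 200.]
(37, -14, 0) [500. 268.]
(-37, -14, 17) [397. 359.]
(-37, -14, 0) [389. 385.]
(-62, -11, 14) [348. 401.]
(-62, 3, 14) [317. 378.]
```

View pics/c7.png

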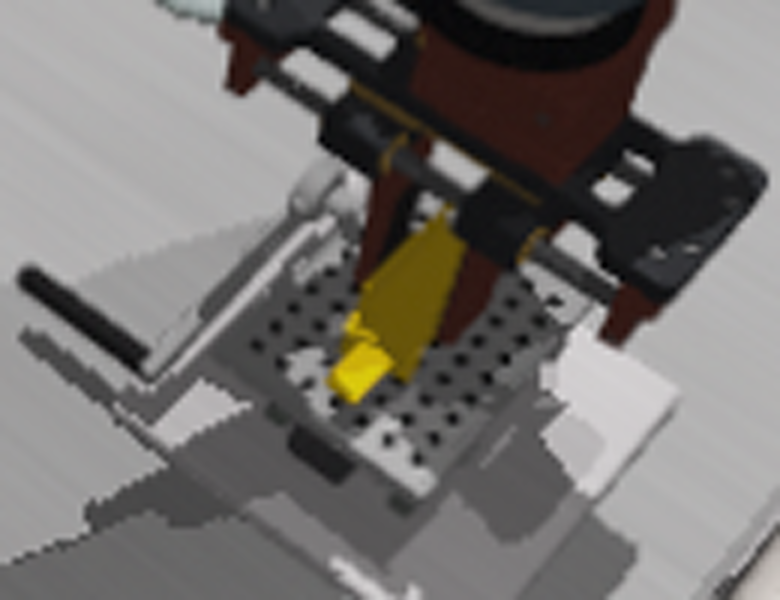

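Handle tip at crop (340,392), within about 2 mm of where I predicted it for a tray centred on the TCP. The plate is square under it. Setting it down.

```bash
python3 -m inch '[[[0,0,-0.8],[0,0,0],-1],[[0,0,-0.5],[0,0,0],-1],[[0,0,-0.2],[0,0,0],-1],[[0,0,0],[0,0,0],-1],[[0,0,0],[0,0,0],-1]]';python3 -m inch '[[[0,0,-0.1],[0,0,0],-1],[[0,0,-0.1],[0,0,0],-1],[[0,0,0],[0,0,0],-1],[[0,0,0],[0,0,0],-1]]'
```

```text
t: 8.38
position: [0.5807, -0.2159, 0.1042]
orientation: [0.0, 0.707, -0.0, 0.707]
wrist_force: [0.1, -0.1, -0.3]
opening: 0.0277
t: 8.88
position: [0.5806, -0.2158, 0.1021]
orientation: [0.0, 0.707, -0.0, 0.707]
wrist_force: [-1.3, 0.3, -0.7]
opening: 0.0278
```

```bash
python3 -m inch '[[[0,0,-0.1],[0,0,0],-1],[[0,0,0],[0,0,0],-1],[[0,0,0],[0,0,0],-1]]';python3 - <<'E'
from h import *
f=grab('side');save(f,'pics/side7.png');print(robot.state()['position'],robot.state()['wrist_force'])
im=f['image'][200:300,350:480][:,:,::-1];cv2.imwrite('pics/c8.png',cv2.resize(im,None,fx=6,fy=6,interpolation=cv2.INTER_CUBIC))
E
```

```text
t: 9.25
position: [0.5807, -0.2159, 0.1019]
orientation: [0.0, 0.707, -0.0, 0.707]
wrist_force: [-1.2, 1.0, 5.7]
opening: 0.0281
[ 0.58063702 -0.21589847  0.10184189] [-2.01262791  0.2325095   6.36277162]
```

View pics/c8.png

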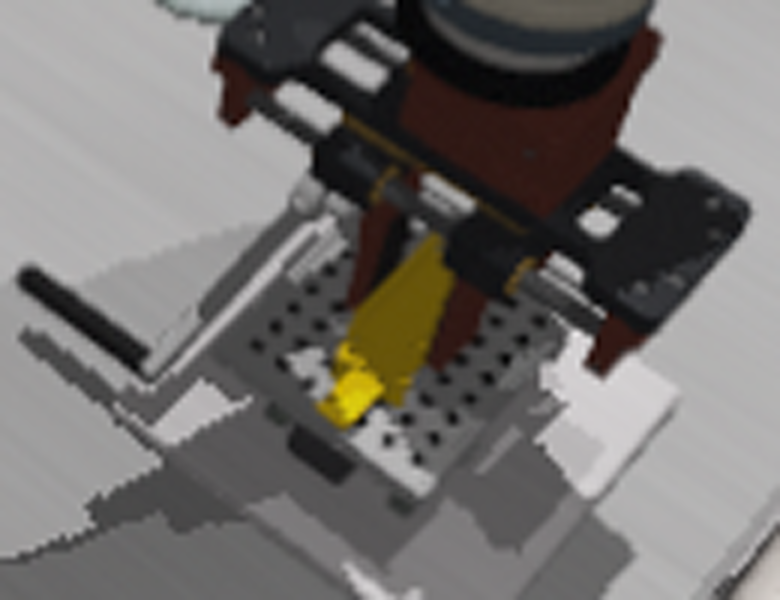

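Contact is confirmed at 6 N upward. Opening to about 44 mm, so the fingers clear the lip, then lifting.

```bash
python3 -m inch '[[[0,0,0.05],[0,0,0],-0.25],[[0,0,0],[0,0,0],-0.15],[[0,0,0],[0,0,0],0],[[0,0,0],[0,0,0],0],[[0,0,0],[0,0,0],0],[[0,0,1],[0,0,0],0],[[0,0,2],[0,0,0],0],[[0,0,3],[0,0,0],0],[[0,0,3],[0,0,0],0],[[0,0,1],[0,0,0],0],[[0,4,0],[0,0,0],0],[[0,4,0],[0,0,0],0],[[0,4,0],[0,0,0],0],[[0,4,0],[0,0,0],0],[[0,0,0],[0,0,0],0]]'
python3 - <<'E'
from h import *
import pickle
ims=[]
for n,b in(('side',(210,300,345,465)),('top',(145,225,365,460))):
    f=grab(n);save(f,f'pics/{n}8.png');pickle.dump(f,open(f'{n}8.pkl','wb'))
    ims.append(cv2.resize(f['image'][b[0]:b[1],b[2]:b[3]][:,:,::-1],(390,330),interpolation=cv2.INTER_CUBIC))
cv2.imwrite('pics/c9.png',np.hstack(ims))
E
```

```text
t: 11.18
position: [0.5802, -0.0536, 0.2015]
orientation: [-0.001, 0.707, 0.001, 0.707]
wrist_force: [-0.1, -0.3, -0.5]
opening: 0.0441
```

View pics/c9.png

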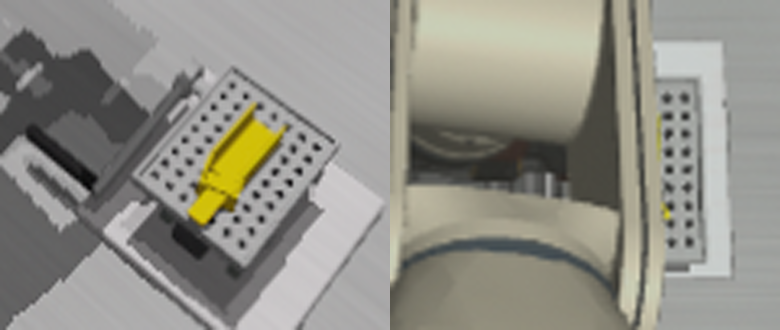

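```bash
python3 -c "
from h import *
im=cv2.imread('pics/side8.png')[225:290,380:455];cv2.imwrite('pics/c10.png',cv2.resize(im,None,fx=9,fy=9,interpolation=cv2.INTER_CUBIC))"
```

```text
(no output)
```

View pics/c10.png

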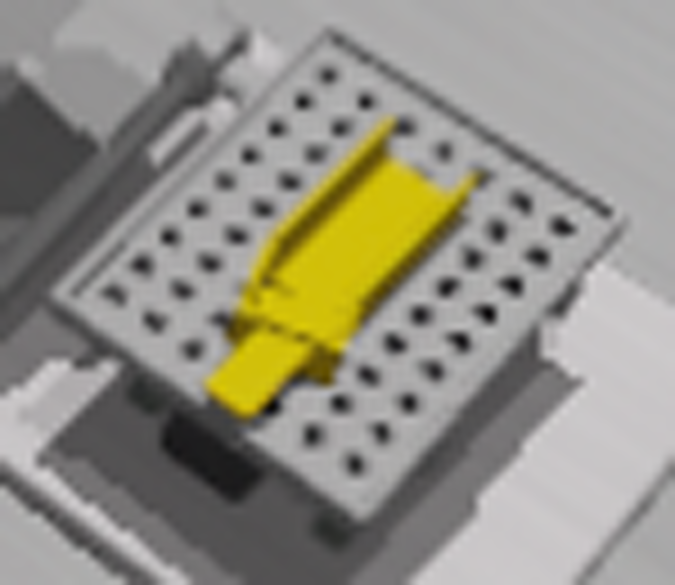

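Run:
```python
from h import *
import pickle
g=pickle.load(open('side8.pkl','rb'));c=lambda u,v:(380+u/9-.44,225+v/9-.44)
pl=[onz(g,*c(*p),.086)[:2] for p in[(330,30),(630,220),(358,522),(52,292)]]
q=np.array(pl);ctr=q.mean(0);ax=(q[0]+q[1]-q[2]-q[3]);ax/=np.linalg.norm(ax);ay=np.array([-ax[1],ax[0]])
print('plate',ctr,np.degrees(np.arctan2(ax[1],ax[0])))
for n,p,z in[('back+y rim',(393,118),.099),('back-y rim',(483,172),.099),('bend +y rim',(275,235),.099),('tip',(205,385),.096),('tip2',(247,417),.096),('bend -y rim',(375,298),.099)]:
    r=onz(g,*c(*p),z)[:2]-ctr;print(n,np.round([1000*r@ax,1000*r@ay],1))
```

```text
plate [ 0.58171479 -0.21636258] -0.36349808577205367
back+y rim [36.3 13. ]
back-y rim [ 38.1 -13.4]
bend +y rim [-15.5  13.1]
tip [-61.8  -0.1]
tip2 [-62.  -12.7]
bend -y rim [-13.6 -15.7]
```

The tray is centred on the plate to within about 1 mm and square to it. Next, the handle.

Run:
```python
from h import *
import pickle
g=pickle.load(open('side0.pkl','rb'));f=pickle.load(open('top0.pkl','rb'))
for n,cam,b in(('side',g,(342,380,236,268)),('top',f,(366,398,203,216))):
    im=cam['image'];m=im.max(2)<45
    v,u=np.nonzero(m);k=(u>=b[0])&(u<b[1])&(v>=b[2])&(v<b[3]);u,v=u[k],v[k]
    q=np.array([onz(cam,a,c,.0415)[:2] for a,c in zip(u,v)])*1000
    r=cv2.minAreaRect(q.astype(np.float32));print(n,len(q),r,q.min(0),q.max(0))
s=robot.state();print(s['position'],s['q'])
```

```text
side 87 ((522.0742797851562, -108.06809997558594), (10.181791305541992, 61.903236389160156), 0.46499496698379517) [ 516.85542518 -139.05551038] [527.25943231 -77.1073876 ]Traceback (most recent call last):
  File "<stdin>", line 8, in <module>
cv2.error: OpenCV(4.12.0) /io/opencv/modules/imgproc/src/convhull.cpp:143: error: (-215:Assertion failed) total >= 0 && (depth == CV_32F || depth == CV_32S) in function 'convexHull'
```

```bash
python3 -m inch '[[[-0.6,0,0],[0,0,-0.175],0],[[-0.6,-0.6,0],[0,0,-0.175],0],[[-0.6,-0.6,0],[0,0,-0.175],0],[[-0.6,-0.6,0],[0,0,-0.175],0],[[-0.6,-0.6,0],[0,0,-0.175],0],[[-0.6,-0.6,0],[0,0,-0.175],0],[[-0.6,-0.6,0],[0,0,-0.175],0],[[-0.6,-0.6,-1],[0,0,-0.175],0],[[-0.6,-0.6,-2],[0,0,-0.171],0],[[-0.4,-0.55,-2],[0,0,0],0],[[0,0,-2],[0,0,0],0],[[0,0,-1],[0,0,0],0],[[0,0,0],[0,0,0],0],[[0,0,0],[0,0,0],0]]'
python3 - <<'E'
from h import *
s=robot.state();R=Rot.from_quat(s['orientation']).as_matrix();print(s['position'],'jaw',np.degrees(np.arctan2(R[1,1],R[0,1])))
f=grab('side');save(f,'pics/side9.png')
cv2.imwrite('pics/c11.png',cv2.resize(f['image'][190:300,320:460][:,:,::-1],None,fx=5,fy=5,interpolation=cv2.INTER_CUBIC))
E
```

```text
t: 13.02
position: [0.523, -0.1097, 0.1221]
orientation: [0.5, 0.499, -0.5, 0.5]
wrist_force: [0.5, 0.9, 0.4]
opening: 0.044
[ 0.52303476 -0.10968695  0.12211407] jaw -0.06914599241786976
```

View pics/c11.png

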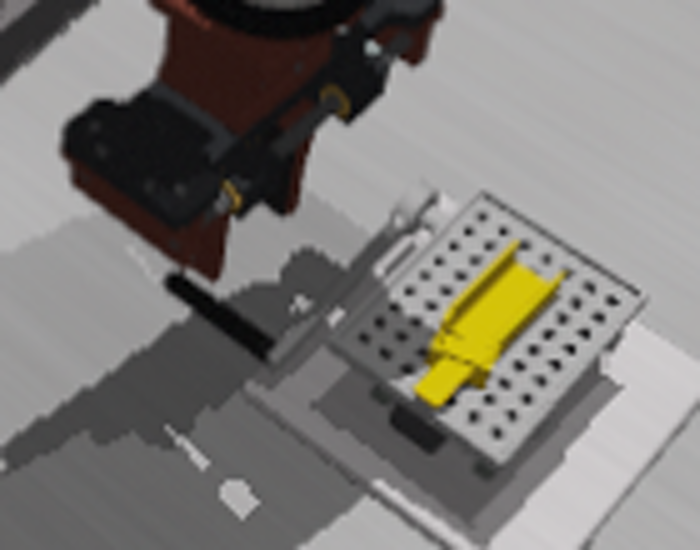

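The fingers are above the handle, aligned across it. Descending.

```bash
python3 -m inch '[[[-0.1,0.2,-2],[0,0,0],0],[[0,0,-2],[0,0,0],0],[[0,0,-2],[0,0,0],0],[[0,0,-1.5],[0,0,0],0],[[0,0,-0.7],[0,0,0],0],[[0,0,0],[0,0,0],0],[[0,0,0],[0,0,0],0]]'
python3 - <<'E'
from h import *
f=grab('side');save(f,'pics/side10.png')
cv2.imwrite('pics/c12.png',cv2.resize(f['image'][190:300,320:460][:,:,::-1],None,fx=5,fy=5,interpolation=cv2.INTER_CUBIC))
E
```

```text
t: 13.95
position: [0.522, -0.1074, 0.0401]
orientation: [0.5, 0.499, -0.5, 0.5]
wrist_force: [0.0, 0.1, 1.0]
opening: 0.044
```

View pics/c12.png

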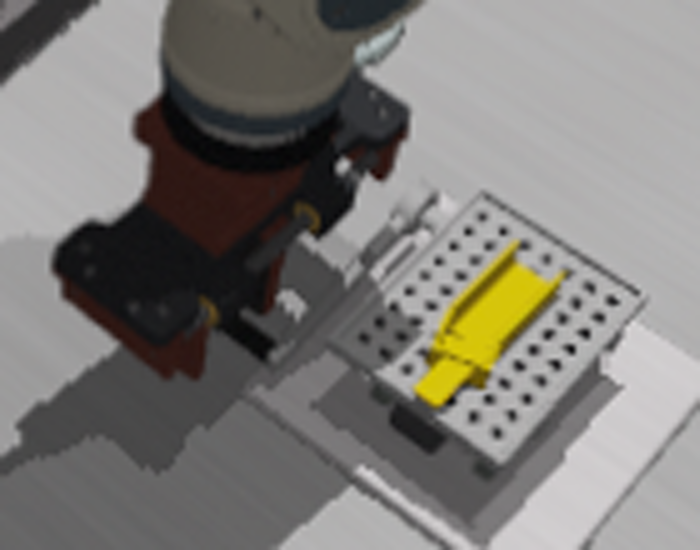

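```bash
python3 -m inch '[[[0,0,0],[0,0,0],-0.4],[[0,0,0],[0,0,0],-0.65],[[0,0,0],[0,0,0],-0.8],[[0,0,0],[0,0,0],-0.8],[[0,0,0],[0,0,0],-0.8],[[0,0,0],[0,0,0],-0.8]]'
python3 -c "
import numpy as np
t=np.radians(np.linspace(-97.4,0,21));x=11*np.sin(t);z=11*np.cos(t);print(np.c_[np.diff(x),np.diff(z)].round(2).tolist())"
```

```text
t: 14.75
position: [0.5208, -0.1073, 0.0395]
orientation: [-0.5, -0.5, 0.501, -0.499]
wrist_force: [-4.5, -0.7, 4.8]
opening: 0.0111
[[-0.08, 0.93], [-0.0, 0.93], [0.08, 0.93], [0.16, 0.92], [0.23, 0.9], [0.31, 0.88], [0.38, 0.85], [0.45, 0.82], [0.52, 0.77], [0.59, 0.73], [0.65, 0.68], [0.7, 0.62], [0.75, 0.56], [0.8, 0.49], [0.83, 0.42], [0.87, 0.35], [0.89, 0.27], [0.91, 0.2], [0.93, 0.12], [0.93, 0.04]]
```

Gripped. Swinging the first part.

```bash
python3 -m inch '[[[-0.1,0.9,0],[0,0,0],-0.8]]' >/dev/null 2>&1 <<< '' & true; wait; echo
```

```text
(no output)
```

I typed that row wrong: it shifted +y instead of z. Checking the state before going on.

Run:
```python
from h import *
s=robot.state();print(s['t'],s['position'],s['wrist_force'],s['wrist_torque'],s['opening'])
f=grab('side');save(f,'pics/side11.png')
cv2.imwrite('pics/c13.png',cv2.resize(f['image'][190:300,320:460][:,:,::-1],None,fx=5,fy=5,interpolation=cv2.INTER_CUBIC))
```

```text
14.875 [ 0.52099469 -0.10205563  0.03966474] [ -3.68281911 -34.28247187  -1.5148018 ] [-5.44486196  0.84948209  0.17373379] 0.010875724262140667
```

View pics/c13.png

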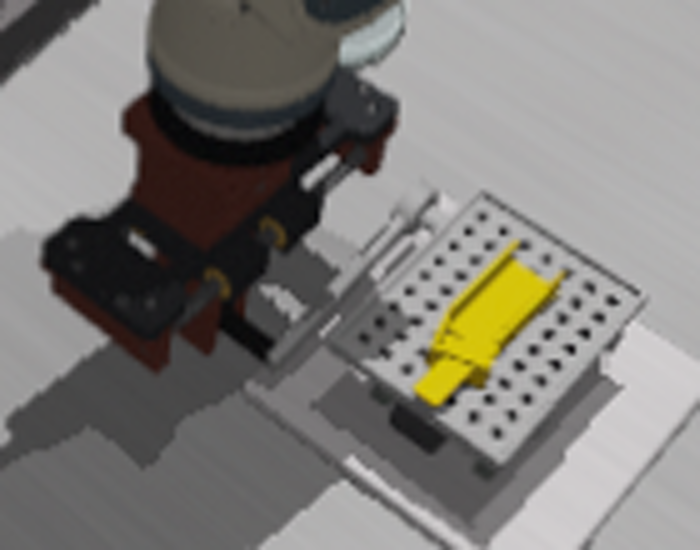

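It dragged the grip along the handle with about 34 N side load (under the 120 N wrist limit), and the plate and tray are unchanged. I'll open, go back to the middle and regrip.

```bash
python3 -m inch '[[[0,0,0],[0,0,0],-0.5],[[0,0,0],[0,0,0],-0.4],[[0,-0.9,0],[0,0,0],-0.4],[[0,0,0],[0,0,0],-0.4],[[0,0,0],[0,0,0],-0.4]]'
```

```text
t: 15.55
position: [0.5206, -0.1074, 0.0395]
orientation: [0.5, 0.5, -0.5, 0.5]
wrist_force: [0.6, 0.3, -0.4]
opening: 0.0265
```

```bash
python3 -m inch '[[[0,0,0],[0,0,0],-0.6],[[0,0,0],[0,0,0],-0.8],[[0,0,0],[0,0,0],-0.8],[[0,0,0],[0,0,0],-0.8],[[0,0,0],[0,0,0],-0.8]]'; python3 -m inch '[[[-0.1,0,0.9],[0,0,0],-0.8],[[0,0,0.9],[0,0,0],-0.8],[[0.1,0,0.9],[0,0,0],-0.8],[[0,0,0],[0,0,0],-0.8],[[0,0,0],[0,0,0],-0.8]]'
python3 - <<'E'
from h import *
s=robot.state();print(s['t'],s['position'],s['wrist_force'],s['wrist_torque'],s['opening'])
f=grab('side');save(f,'pics/side12.png')
cv2.imwrite('pics/c14.png',cv2.resize(f['image'][190:300,320:460][:,:,::-1],None,fx=5,fy=5,interpolation=cv2.INTER_CUBIC))
E
```

```text
t: 16.18
position: [0.5207, -0.1073, 0.0396]
orientation: [0.5, 0.5, -0.5, 0.5]
wrist_force: [2.0, 1.0, -2.2]
opening: 0.0113
t: 16.8
position: [0.5206, -0.1075, 0.0667]
orientation: [0.5, 0.5, -0.5, 0.5]
wrist_force: [2.9, -0.6, -2.2]
opening: 0.0112
16.8 [ 0.52060842 -0.10746224  0.06671318] [ 2.91475179 -0.59011188 -2.22025449] [-0.11912591 -0.30604064  0.11468764] 0.011200614712116124
```

View pics/c14.png

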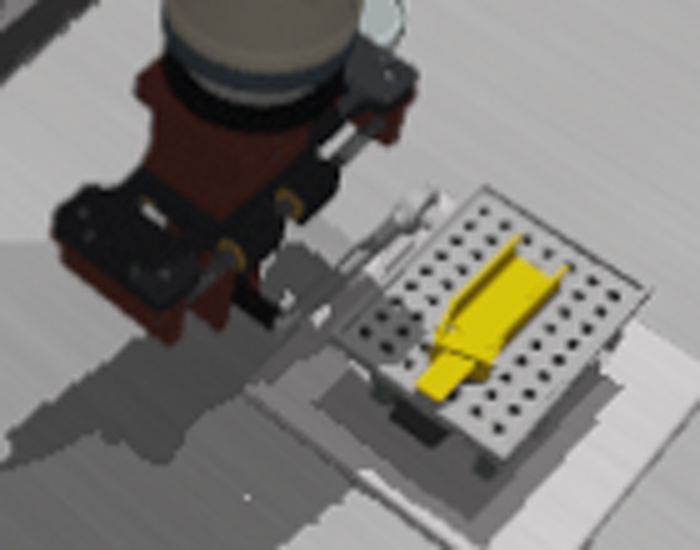

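The lever is rising with the gripper and the plate has begun to lift, with forces around 3 N. Working out the remaining arc.

```bash
python3 -c "
import numpy as np
t=np.radians(np.linspace(-82.8,0,18));x=11*np.sin(t);z=11*np.cos(t);X=np.round(x-x[0],2);Z=np.round(z-z[0],2);print(np.c_[np.diff(X),np.diff(Z)].round(2).tolist())"
```

```text
[[0.16, 0.92], [0.23, 0.91], [0.31, 0.88], [0.38, 0.85], [0.46, 0.82], [0.52, 0.77], [0.59, 0.73], [0.64, 0.68], [0.71, 0.61], [0.75, 0.56], [0.79, 0.49], [0.84, 0.42], [0.86, 0.35], [0.9, 0.28], [0.91, 0.19], [0.93, 0.12], [0.93, 0.04]]
```

```bash
python3 -m inch '[[[0.16,0,0.92],[0,0,0],-0.8],[[0.23,0,0.91],[0,0,0],-0.8],[[0.31,0,0.88],[0,0,0],-0.8],[[0.38,0,0.85],[0,0,0],-0.8],[[0.46,0,0.82],[0,0,0],-0.8],[[0,0,0],[0,0,0],-0.8],[[0,0,0],[0,0,0],-0.8]]'; python3 -m inch '[[[0.52,0,0.77],[0,0,0],-0.8],[[0.59,0,0.73],[0,0,0],-0.8],[[0.64,0,0.68],[0,0,0],-0.8],[[0.71,0,0.61],[0,0,0],-0.8],[[0.75,0,0.56],[0,0,0],-0.8],[[0.79,0,0.49],[0,0,0],-0.8],[[0,0,0],[0,0,0],-0.8],[[0,0,0],[0,0,0],-0.8]]'
```

```text
t: 17.73
position: [0.5367, -0.1073, 0.1107]
orientation: [0.501, 0.499, -0.5, 0.5]
wrist_force: [5.6, -0.0, -8.0]
opening: 0.0114
t: 18.73
position: [0.5751, -0.107, 0.1495]
orientation: [-0.5, -0.5, 0.501, -0.499]
wrist_force: [-5.4, 1.4, 3.5]
opening: 0.0112
```

```bash
python3 -m inch '[[[0.84,0,0.42],[0,0,0],-0.8],[[0.86,0,0.35],[0,0,0],-0.8],[[0.9,0,0.28],[0,0,0],-0.8],[[0.91,0,0.19],[0,0,0],-0.8],[[0.93,0,0.12],[0,0,0],-0.8],[[0.93,0,0.04],[0,0,0],-0.8],[[0,0,0],[0,0,0],-0.8],[[0,0,0],[0,0,0],-0.8]]'
python3 - <<'E'
from h import *
import pickle
s=robot.state();print(s['t'],s['position'],s['wrist_force'],s['wrist_torque'],s['opening'])
for n in('side','top'):
    f=grab(n);save(f,f'pics/{n}13.png');pickle.dump(f,open(f'{n}13.pkl','wb'))
    if n=='side': cv2.imwrite('pics/c15.png',cv2.resize(f['image'][170:290,340:480][:,:,::-1],None,fx=5,fy=5,interpolation=cv2.INTER_CUBIC))
E
```

```text
t: 19.73
position: [0.6296, -0.1074, 0.1635]
orientation: [0.5, 0.5, -0.5, 0.5]
wrist_force: [-3.4, 1.0, 3.5]
opening: 0.0112
19.725 [ 0.62964641 -0.10736665  0.16346583] [-3.42863674  1.00318478  3.4886433 ] [0.03482771 0.64879008 0.1670144 ] 0.011187676673260713
```

View pics/c15.png

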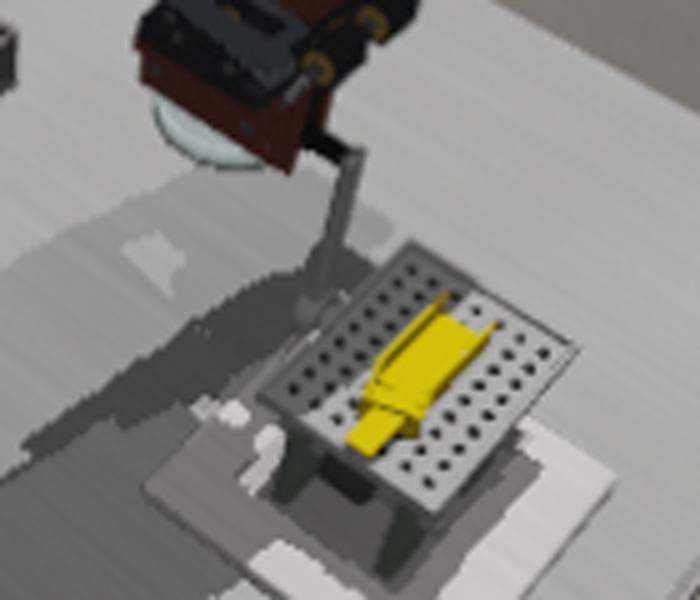

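View pics/top13.png

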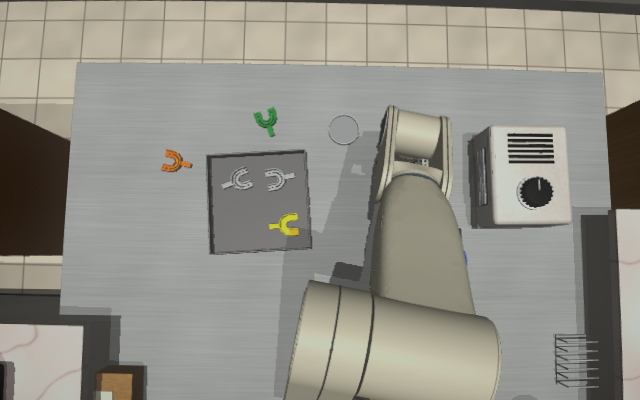

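Run:
```python
from h import *
import pickle
g=pickle.load(open('side13.pkl','rb'));c=lambda u,v:(340+u/5-.4,170+v/5-.4)
q=np.array([onz(g,*c(*p),.106)[:2] for p in[(412,240),(580,345),(434,517),(257,397)]]);ctr=q.mean(0)
ax=(q[0]+q[1]-q[2]-q[3]);L=np.linalg.norm(ax)/2;ax/=2*L;ay=np.array([-ax[1],ax[0]]);print('plate',ctr,L,np.linalg.norm(q[0]-q[1]))
for n,p,z in[('back+y',(443,293),.119),('back-y',(500,323),.119),('tip',(345,438),.116),('tip2',(370,457),.116)]:
    r=onz(g,*c(*p),z)[:2]-ctr;print(n,np.round([1000*r@ax,1000*r@ay],1))
for x in(.625,.6298,.635):
  print(x,[((proj(g,[xx,-.144,z])-[340,170]+.4)*5).round(0).tolist() for xx,z in((x,.172),(x,.165),(.6298,.055))])
cv2.imwrite('pics/c16.png',cv2.resize(g['image'][190:245,390:425][:,:,::-1],None,fx=10,fy=10,interpolation=cv2.INTER_CUBIC))
```

```text
plate [ 0.59941991 -0.21640775] 0.12577440994216663 0.09182541565854134
back+y [34.6 13.6]
back-y [ 37.4 -15. ]
tip [-61.5   2.1]
tip2 [-62.4 -11.4]
0.625 [[349.0, 161.0], [346.0, 171.0], [314.0, 313.0]]
0.6298 [[355.0, 155.0], [352.0, 166.0], [314.0, 313.0]]
0.635 [[362.0, 149.0], [359.0, 160.0], [314.0, 313.0]]
```

View pics/c16.png

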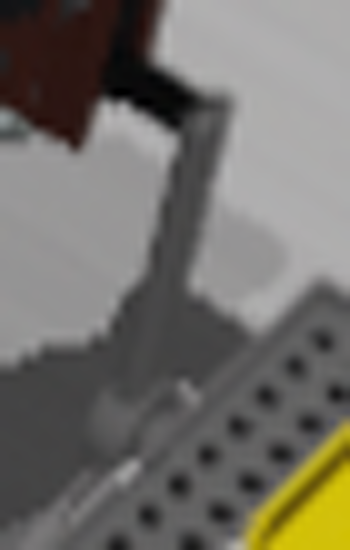

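View pics/side13.png

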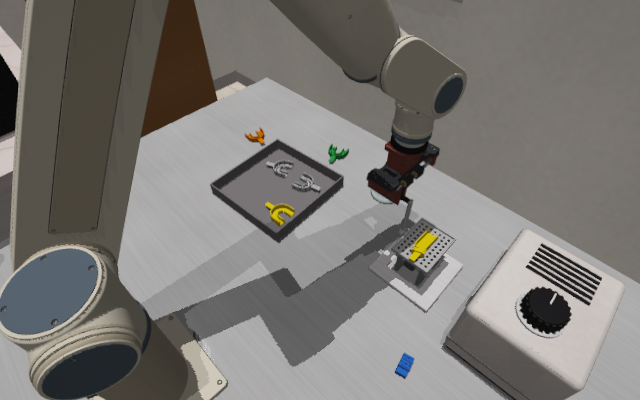

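The lever top is at crop (355,155), exactly where an upright lever projects. The plate has shifted 17.7 mm and the tray is still centred. One last hold check, then I'll hand in.

```bash
python3 -m inch '[[[0,0,0],[0,0,0],-0.8],[[0,0,0],[0,0,0],-0.8],[[0,0,0],[0,0,0],-0.8],[[0,0,0],[0,0,0],-0.8]]'; python3 -c "
from rig import robot
print(robot.finish_job())"
```

```text
t: 20.32
position: [0.6297, -0.1074, 0.1635]
orientation: [0.5, 0.5, -0.5, 0.5]
wrist_force: [-2.9, 1.1, 5.7]
opening: 0.0113
the job is handed in; nothing more can be done
None
```

I laid the quadrant tray trough-up in the middle of the lowered plate, lengthwise, and let go of it. I then swung the lever upright and handed in at 20.3 s with the gripper still holding it there.

**Last checks:**
- **Tray:** the side view shows it on the plate alone, centred and square to within about 1–2 mm.
- **Plate:** it had shifted 17.7 mm towards +x, against the 18 mm expected at the top.
- **Lever:** the end of its arm appeared exactly where an upright lever should. The TCP held at x = 0.6297, and I estimate the lever's axis at 0.6298. Wrist force was about 6 N.
- **Everything else:** the three arch trays were in the bin. The dish and the bite block looked untouched, though the arm hid part of each in one of the last views.

**What went wrong or disagreed:**
- **Mistyped move:** one row went +y instead of up while I was gripping the handle. It pulled the grip along the bar by about 5 mm with roughly 34 N at the wrist. I opened, went back to the middle and regripped, and the plate and tray did not move. That load was under the 120 N wrist limit. It went through the fingers, so I don't expect it to count towards the 40 N body limit, but I could not check that.
- **Cameras:** the two views disagreed by about 5 mm in y on the plate. The finger positions matched the side view, so I leaned on that one; the top view was blocked by the arm for the final checks.
- **Grip force:** it can't be set, so I closed the fingers only to a target just under the bar's width. The actual force on the handle is unknown.

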